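# Index the banding wheel for the next line and lock it

### The job

The bowl on the banding wheel is due its third painted line: turn the wheel until the blue post stands in line with the orange pointer, and leave the wheel there with its brake on. Someone may have left the brake on and its round knob looks the same either way (each quarter turn clicks it from on to off or back), so find out by a gentle try and never drag the wheel round against the brake. Keep off the bowl and do not disturb the other things on the bench.

Things in the scene. Friction and masses are not known exactly. Their poses are not given: they have to be found in the camera images.
- banding_wheel: the fixed cast foot of the teal banding wheel (a potter's turntable). Origin on the bench top right under the wheel's vertical axis; z up. Its -y axis points from the wheel axis to the orange pointer, its +y axis to the brake. The foot does not move.
- wheel_head: turning wheel head: teal disc, 230 mm diameter, top 92 mm above the bench, carrying a chuck of three posts and the bowl. Origin on its vertical axis at bench height; turns about z both ways without stops. The blue post lies on this body's -y axis. With the brake off about 1 N at a post turns it, and it stops at once when let go; with the brake on it stays put under 20 N at a post.
- blue_post (a point): centre of the grip part of the blue post, 145 mm above the bench, 93 mm from the wheel axis; starts 40 to 145 degrees round from the pointer, counter-clockwise seen from above. Posts (one blue, two black, 120 degrees apart) are upright, round, 19 mm in diameter, free to grip from 119 to 168 mm (their top) above the bench; below sit a 20 mm wide jaw foot and a slim clamp screw reaching in to the bowl.
- pointer_tip (a point): inner tip of the orange pointer, fixed to the foot just outside the wheel's rim, 118 mm from the wheel axis and 86 mm above the bench. The blue post is in line when it lies on the straight line (seen from above) from the wheel axis to this tip.
- bowl: bisque bowl clamped upside down on the middle of the wheel head, 112 mm across at its rim (27 mm of free gap between it and each post), its foot 161 mm above the bench. Origin at the middle of its rim. Two painted blue lines, one at each black post. Not to be touched.
- brake: the rim brake: teal housing 46 x 76 mm, 88 mm high, beside the wheel's rim on the foot's +y side, with the red knob on top; a rubber pad inside presses on the rim when the brake is on. Same origin and axes as the foot.
- brake_knob_centre (a point): centre of the red round brake knob, 126 mm above the bench, 170 mm from the wheel axis. Knob 56 mm in diameter, 32 mm high (110 to 142 mm), axis vertical, turns endlessly; rests a quarter turn apart: on, off, on, off. Let go, it snaps to an off rest from within 55 degrees, to an on rest from within 35; turn it 90 degrees and let go. Takes up to 0.6 N m. Nothing on it shows its state.
- cobalt_jar_mid (a point): centre (36 mm up) of a jar of blue underglaze, 58 mm in diameter, 73 mm high, standing on the bench. Leave alone.
- iron_jar_mid (a point): centre (36 mm up) of a jar of brown underglaze, 58 mm in diameter, 73 mm high, standing on the bench. Leave alone.
- loop_tool_mid (a point): loop tool lying on the bench, 185 mm long, 16 mm thick; point near the middle of its handle, 8 mm up. Leave alone.
- mug_mid (a point): centre (45 mm up) of a bisque mug, 80 mm in diameter, 90 mm high, with a handle. Leave alone.
- rib_mid (a point): centre of a flat wooden rib about 90 x 80 x 8 mm lying on the bench. Leave alone.
- rolling_pin_mid (a point): centre of a wooden rolling pin 290 mm long, 48 mm in diameter, lying on the bench. Leave alone.
- test_tile_mid (a point): centre of a bisque test tile 100 x 60 x 9 mm lying on the bench. Leave alone.

How it is judged:
By the outcome, as a careful person would: the job done as asked, in the order asked, and still so for the second after the job is handed in, with the robot touching nothing.
It also fails if it takes over 72 s, if anything falls off the work surface, if the arm or the gripper's body presses on something with over 40 N, if the wrist force passes 120 N, or if a joint passes its speed limit or range.

### The arm

A 7-joint arm with a two-finger parallel gripper is mounted at the origin on the work surface. World frame = base frame: x ahead of the robot, y to its left, z up, the work surface at z = 0. Lengths are in m, angles in rad, forces in N, time in s.
With the tool pointing down it reaches from about 0.425 to 0.8 m from the base axis. Payload 8.3 kg.
Tool frame: the origin (TCP) lies between the finger pads; the fingertips stand 8 mm ahead of it and the grasp point (between the pads) lies 11 mm behind it; z points along the fingers, y is the line along which they close (so a half turn about z gives the same grasp; the last joint's range is limited). The gripper opens to 85 mm and grips with 20 to 120 N. Pads are 22 mm wide; open, the fingers measure 114 mm over their backs; the gripper's body (76 mm by 85 mm) begins 54 mm behind the grasp point. The pads swing forward as they close: fully open they stand 13 mm farther back than shut.
Start: joints at [-1.233, 0.383, 0.016, 1.37, -0.006, 1.388, -0.046], TCP at [0.244, 0.575, 0.239] pointing down, gripper open.
Joint ranges: [-2.95, 2.95], [-0.25, 2.06], [-1.52, 1.56], [0.18, 2.33], [-1.44, 4.58], [0.02, 2.06], [-3.01, 3.01]. Speed limits (rad/s): [2.39, 2.39, 3.01, 3.01, 3.14, 3.14, 3.14].

### API

Orientations are given as a unit quaternion [x, y, z, w].
In Python, from rig import env gives the robot as it stands.
- The arm moves only by the shell command python3 -m jog 'ROWS'. ROWS is a JSON object of lists of equal length, an entry for each row: "rot": the turn, a rotation vector about the tool's x, y, z as a fraction of full scale, a list of three; "travel": the shift along the tool's x, y, z as a fraction of full scale, a list of three; "claw": the opening, from -1 (shut) to 1 (fully open). In form: {"rot": [[rx, ry, rz], ...], "travel": [[tx, ty, tz], ...], "claw": [claw, ...]}. A call has 1 to 20 rows; each row shifts and turns the commanded pose from where the row before left it, along the tool's axes as they then stand; what a row does not reach is not made up. Full scale, the value 1, is 20 cm for a shift and 2 rad for a turn. A row lasts 1/8 s, in which the tool goes at most 62.5 mm and 10.7 degrees, less where a joint would pass 70% of its speed; a pose out of reach is approached as far as the arm can. A call with a number of a shift or a turn outside -1 to 1 is refused whole. A call with a gripper value outside its range is refused whole. The fingers move at their own pace and stop on an object; the grip force is fixed at half the most. Time passes only in rows, so rows that do not move let the fingers close. It gives the time, the measured TCP pose, the force, the opening and the grip force at its end, in the units of the state.
- env.observe(): the state, without advancing time (a new reading comes with each control period).
- env.get_image(name): name is "scene" or "top"; returns a dict with "color" (480x640x3 uint8, blue, green, red), "camera_matrix" (3x3 intrinsics, pixels), "D" ([k1, k2, p1, p2, k3] as OpenCV has them; the pictures are not rectified), "cam_to_world" (4x4, takes a point from camera to world coordinates). Camera axes: x right, y down, z forward; pixel columns grow to the right and rows downward; lengths in m; the calibration is good to about 2 mm. A picture is of the moment at which its call begins. There is no depth.
- env.finish_job(): hands the job in; it is judged then, once.
Trained networks look in the newest picture that a camera, given by its name, has taken for a name from the list of things; names that differ only in an ending like _2 or _b are one class to them, and where a whole thing is asked for, a point or a joint stands for the part that bears it (a point fixed in the world has none). Each returns a list of dicts, best first, with "conf" (0 to 1); they miss things now and then, are a little off and sometimes report something else, mostly with a low value. They report only what shows in the picture. A call takes as long as a camera call.
- env.search_frame(camera, query): "location" ([x, y, z] in m, in world coordinates, good to about 4 mm: the middle of the surface that is visible of it).
- env.mark_of(camera, query): "location" ([x, y, z] in m, in world coordinates, good to about 4 mm: a listed point, or the origin of a listed thing).
The state is a dict: "clock": time; "joint_positions": joint angles; "qvel": joint speeds; "effort": joint torques, N m; "tcp_pos": TCP position; "orientation": TCP orientation; "wrist_force": force on the tool from outside, world axes, zero at the start; "ft_torque": the same for the moment, N m; "gripper_width": finger opening in m; "grasp_force": force on a finger pad.
Only numpy, scipy, OpenCV 4.12 (cv2) and the standard library are available. Lean on these libraries where they do the work, as an engineer would, in place of code of your own. Each camera call takes 0.05 s, during which the arm holds its last target. There are 200 camera calls.

## Working session

There is one attempt and no reset: what is moved stays moved. The work goes in short steps, Python scripts to look and compute and a shell command to move; the robot and the scene stay as the last step left them, time stands still between calls to the robot, and variables do not carry over. Pictures are saved under pics/ and viewed, at most 10 in all, crops included, and the job is handed in when it is done.

```bash
mkdir -p pics; ls; python3 - <<'E'
from rig import env
import cv2, numpy as np
for c in ("scene","top"):
    im=env.get_image(c); cv2.imwrite(f"pics/{c}0.png",im["color"])
    print(c, np.round(im["cam_to_world"],3).tolist(), np.round(im["camera_matrix"],1).tolist(), np.round(im["D"],3))
    for q in ("banding_wheel","wheel_head","blue_post","pointer_tip","brake_knob_centre","bowl","cobalt_jar_mid","iron_jar_mid","mug_mid","loop_tool_mid","rolling_pin_mid","rib_mid","test_tile_mid"):
        print(q,[(np.round(d["location"],3).tolist(),round(d["conf"],2)) for d in env.mark_of(c,q)[:2]])
s=env.observe(); print(s["clock"],s["tcp_pos"],s["orientation"],s["wrist_force"],s["gripper_width"])
E
```

```text
pics
scene [[0.005, 0.847, -0.532, 1.243], [1.0, -0.007, -0.001, 0.016], [-0.004, -0.532, -0.847, 1.247], [0.0, 0.0, 0.0, 1.0]] [[488.4, 0.0, 320.1], [0.0, 488.4, 232.2], [0.0, 0.0, 1.0]] [-0.074  0.     0.     0.     0.   ]
banding_wheel [([0.538, 0.016, 0.0], 0.74)]
wheel_head [([0.537, 0.016, 0.0], 0.74)]
blue_post [([0.629, 0.012, 0.146], 0.91), ([0.33, -0.346, 0.002], 0.28)]
pointer_tip [([0.581, -0.093, 0.086], 0.87), ([0.674, 0.121, 0.006], 0.5)]
brake_knob_centre [([0.477, 0.169, 0.124], 0.79)]
bowl [([0.54, 0.016, 0.097], 0.68)]
cobalt_jar_mid [([0.735, -0.04, 0.039], 0.81), ([0.476, 0.171, 0.127], 0.7)]
iron_jar_mid [([0.454, -0.159, 0.037], 0.62)]
mug_mid [([0.573, -0.449, 0.045], 0.74)]
loop_tool_mid [([0.675, 0.119, 0.004], 0.52)]
rolling_pin_mid [([0.548, 0.425, 0.026], 0.77), ([0.308, 0.334, 0.006], 0.55)]
rib_mid [([0.309, 0.336, 0.005], 0.72), ([0.63, 0.011, 0.144], 0.27)]
test_tile_mid [([0.328, -0.348, 0.003], 0.56)]
top [[0.017, -0.981, 0.192, 0.265], [-1.0, -0.018, -0.002, -0.006], [0.005, -0.192, -0.981, 1.309], [0.0, 0.0, 0.0, 1.0]] [[510.6, 0.0, 320.5], [0.0, 
[... 215 characters left out ...]
4)]
pointer_tip [([0.586, -0.088, 0.085], 0.8)]
brake_knob_centre [([0.476, 0.177, 0.127], 0.59)]
bowl [([0.537, 0.021, 0.092], 0.77), ([0.572, -0.445, 0.04], 0.69)]
cobalt_jar_mid [([0.735, -0.04, 0.039], 0.7)]
iron_jar_mid [([0.456, -0.155, 0.03], 0.87)]
mug_mid [([0.573, -0.445, 0.042], 0.77)]
loop_tool_mid [([0.674, 0.119, 0.01], 0.85)]
rolling_pin_mid [([0.548, 0.432, 0.022], 0.83), ([0.586, -0.088, 0.083], 0.47)]
rib_mid [([0.306, 0.338, 0.005], 0.98)]
test_tile_mid [([0.329, -0.348, 0.004], 0.94), ([0.309, 0.337, 0.006], 0.64)]
1.4 [0.24378509 0.57548806 0.23927206] [ 1.99023358e-01  9.79994746e-01 -2.27871602e-05 -2.82600458e-05] [0.65047132 0.06716545 0.83229533] 0.08562278031502571
```

View pics/scene0.png

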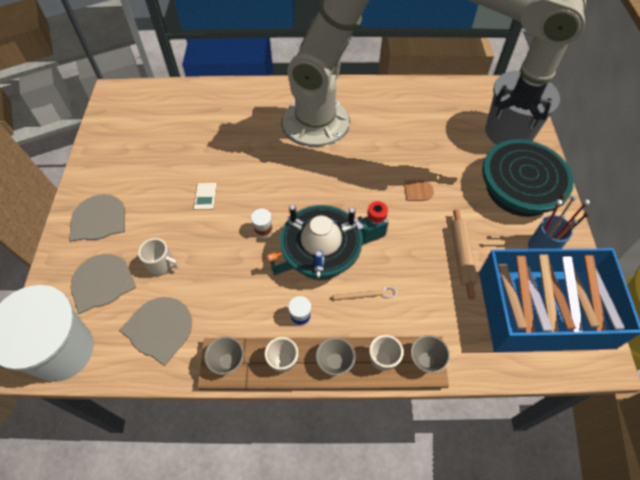

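View pics/top0.png

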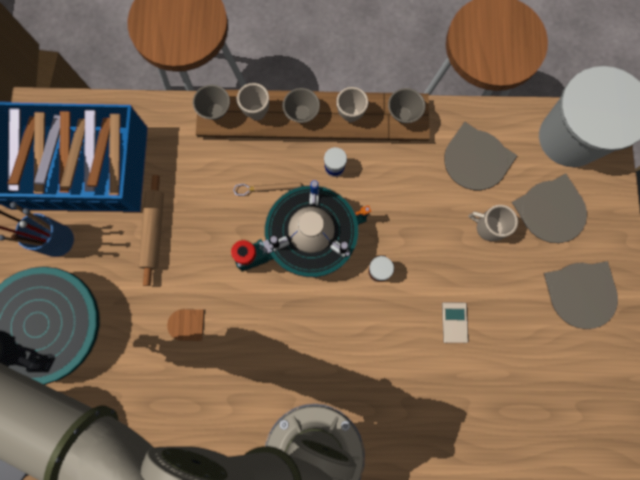

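The scene picture shows the wheel around (320,240). The blue post is at about (319,262), the orange pointer at (275,259) and the red knob at (377,212). The top view agrees: post (314,192), pointer (362,211), knob (243,252). The network points match both pictures, so I'll average a few more readings and work out the angles.

```bash
cat > h.py <<'E'
from rig import env
import numpy as np
def avg(q,n=3,near=None):
    out=[]
    for c in ("scene","top"):
        p=[]
        for _ in range(n):
            env.get_image(c)
            p+=[d["location"] for d in env.mark_of(c,q)[:1] if d["conf"]>.4]
        if p: print(q,c,np.round(np.mean(p,0),4),np.round(np.std(p,0),4)); out+=p
    return np.median(out,0)
E
python3 - <<'E'
from h import *
P={q:avg(q) for q in ("banding_wheel","wheel_head","blue_post","pointer_tip","brake_knob_centre")}
C=(P["banding_wheel"]+P["wheel_head"])[:2]/2
a=lambda v:np.degrees(np.arctan2(v[1],v[0]))
print(C,a(P["pointer_tip"][:2]-C),a(C-P["brake_knob_centre"][:2]),a((P["pointer_tip"]-P["brake_knob_centre"])[:2]),a(P["blue_post"][:2]-C))
for q in ("pointer_tip","brake_knob_centre","blue_post"): print(np.linalg.norm(P[q][:2]-C))
s=env.observe();print(s["clock"])
E
```

```text
banding_wheel scene [0.5365 0.0147 0.0022] [0.0004 0.0004 0.0003]
banding_wheel top [0.5397 0.0177 0.0035] [0.0006 0.002  0.0013]
wheel_head scene [ 0.5367  0.0173 -0.0029] [0.0011 0.0002 0.0015]
wheel_head top [ 0.5419  0.0166 -0.0009] [0.0005 0.0009 0.0009]
blue_post scene [0.6292 0.0122 0.145 ] [0.001  0.0008 0.0009]
blue_post top [0.6295 0.0119 0.1454] [0.0018 0.0003 0.0002]
pointer_tip scene [ 0.5834 -0.0942  0.086 ] [0.0011 0.0011 0.0009]
pointer_tip top [ 0.5876 -0.0903  0.0819] [0.0009 0.0006 0.0017]
brake_knob_centre scene [0.5267 0.1183 0.1326] [0.0732 0.0755 0.0095]
brake_knob_centre top [0.4737 0.1787 0.1281] [0.0018 0.0006 0.0001]
[0.538675 0.0161  ] -66.56388069639168 -67.77031040501632 -67.27313666290458 -2.656391366963965
0.11798312644187728
0.16830967181062412
0.0906223792724512
4.4
```

```bash
cat >> h.py <<'E'
from scipy.spatial.transform import Rotation as R
def plan(p,yaw):
    """tool-axis shift (full-scale units) to world p, and rz (fs) to bring tool y axis to world yaw deg (mod 180)"""
    s=env.observe(); r=R.from_quat(s["orientation"]); y=r.as_matrix()[:,1]
    cur=np.degrees(np.arctan2(y[1],y[0])); d=(yaw-cur+90)%180-90
    print("t",round(s["clock"],2),"tcp",np.round(s["tcp_pos"],4),"yawY",round(cur,1),"F",np.round(s["wrist_force"],1),"w",round(s["gripper_width"],4),
      "| travel fs",np.round(r.inv().apply(np.array(p)-s["tcp_pos"])/.2,3),"rz fs",round(-np.radians(d)/2,4),"q",np.round(s["joint_positions"],2))
E
python3 -m jog '{"rot":[[0,0,0],[0,0,0],[0,0,0],[0,0,0],[0,0,0],[0,0,0],[0,0,0],[0,0,0],[0,0,0],[0,0,0],[0,0,0],[0,0,0],[0,0,0],[0,0,0],[0,0,0],[0,0,0],[0,0,-0.059],[0,0,-0.059],[0,0,-0.059],[0,0,0]],"travel":[[-0.18,-0.115,0],[-0.18,-0.115,0],[-0.18,-0.115,0],[-0.18,-0.115,0],[-0.18,-0.115,0],[-0.18,-0.115,0],[-0.18,-0.115,0],[-0.18,-0.115,0],[-0.18,-0.115,0],[-0.18,-0.115,0],[-0.18,-0.115,0],[-0.18,-0.115,0],[-0.18,-0.115,0],[-0.18,-0.115,0],[-0.18,-0.115,0],[-0.18,-0.115,0],[0,0,0],[0,0,0],[0,0,0],[0,0,0]],"claw":[1,1,1,1,1,1,1,1,1,1,1,1,1,1,1,1,1,1,1,1]}'
python3 -c 'from h import *; plan([.6297,.012,.136],87.3)'
```

```text
clock: 6.9
tcp_pos: [0.6306, 0.0119, 0.2393]
orientation: [0.024, 1.0, 0.0, -0.0]
wrist_force: [0.6, -0.0, -0.3]
gripper_width: 0.0852
grasp_force: 0.0
t 6.9 tcp [0.6306 0.0119 0.2393] yawY 87.3 F [ 0.6 -0.  -0.3] w 0.0852 | travel fs [0.004 0.    0.516] rz fs -0.0002 q [-0.32  0.41  0.35  1.37 -0.14  1.39  1.55]
```

```bash
python3 -m jog '{"rot":[[0,0,0],[0,0,0],[0,0,0],[0,0,0],[0,0,0],[0,0,0],[0,0,0],[0,0,0],[0,0,0],[0,0,0]],"travel":[[0,0,0.1],[0,0,0.1],[0,0,0.1],[0,0,0.1],[0,0,0.1],[0,0,0.015],[0,0,0],[0,0,0],[0,0,0],[0,0,0]],"claw":[1,1,1,1,1,1,0.3,-0.25,-0.25,-0.25]}'
python3 - <<'E'
from h import *; import cv2
plan([.6297,.012,.136],87.3)
im=env.get_image("scene")["color"]; cv2.imwrite("pics/s1.png",cv2.resize(im[180:320,230:420],None,fx=4,fy=4,interpolation=cv2.INTER_CUBIC))
E
```

```text
clock: 8.15
tcp_pos: [0.6308, 0.0119, 0.1367]
orientation: [0.023, 1.0, 0.0, 0.0]
wrist_force: [-0.6, 0.3, -0.0]
gripper_width: 0.0321
grasp_force: 0.0
t 8.15 tcp [0.6308 0.0119 0.1367] yawY 87.3 F [-0.6  0.3 -0. ] w 0.0321 | travel fs [0.005 0.    0.004] rz fs 0.0001 q [-0.31  0.47  0.33  1.51 -0.16  1.19  1.57]
```

View pics/s1.png

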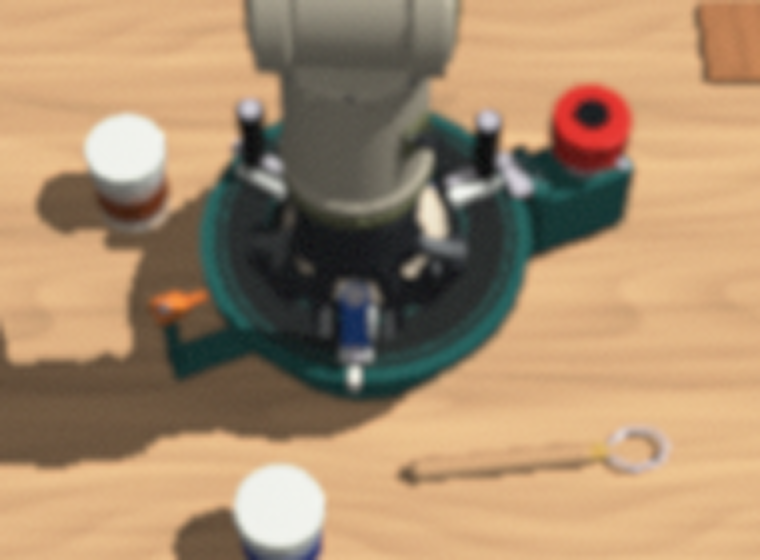

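In the crop the fingers stand on either side of the blue post at (355,320), with a gap on each side. Now the gentle try, clockwise (tool −y).

```bash
python3 -m jog '{"rot":[[0,0,0],[0,0,0],[0,0,0]],"travel":[[0,-0.01,0],[0,-0.01,0],[0,-0.0,0]],"claw":[-0.25,-0.25,-0.25]}' | egrep "tcp|force"
for i in 1 2 ; do python3 -m jog '{"rot":[[0,0,0],[0,0,0]],"travel":[[0,-0.005,0],[0,0,0]],"claw":[-0.25,-0.25]}' | egrep "tcp|force"; done
```

```text
tcp_pos: [0.6304, 0.0075, 0.1363]
wrist_force: [0.2, 0.3, -0.1]
grasp_force: 0.0
tcp_pos: [0.6304, 0.0068, 0.1362]
wrist_force: [0.4, 0.2, -0.3]
grasp_force: 0.0
tcp_pos: [0.6303, 0.0058, 0.1363]
wrist_force: [0.1, 0.5, 0.7]
grasp_force: 0.0
```

```bash
python3 -m jog '{"rot":[[0,0,0],[0,0,0]],"travel":[[0,-0.005,0],[0,0,0]],"claw":[-0.25,-0.25]}' | egrep "tcp|force"
```

```text
tcp_pos: [0.6303, 0.0048, 0.1363]
wrist_force: [-0.4, 0.8, -0.1]
grasp_force: 0.0
```

```bash
python3 -m jog '{"rot":[[0,0,0],[0,0,0]],"travel":[[0,-0.005,0],[0,0,0]],"claw":[-0.25,-0.25]}' | egrep "tcp|force"
```

```text
tcp_pos: [0.6302, 0.0038, 0.1362]
wrist_force: [0.2, 0.3, -0.3]
grasp_force: 0.0
```

```bash
python3 -m jog '{"rot":[[0,0,0],[0,0,0]],"travel":[[0,-0.005,0],[0,0,0]],"claw":[-0.25,-0.25]}' | egrep "tcp|force"
```

```text
tcp_pos: [0.6302, 0.0028, 0.1363]
wrist_force: [0.5, -0.5, 0.4]
grasp_force: 0.0
```

```bash
python3 -m jog '{"rot":[[0,0,0],[0,0,0]],"travel":[[0,-0.005,0],[0,0,0]],"claw":[-0.25,-0.25]}' | egrep "tcp|force"
```

```text
tcp_pos: [0.6301, 0.0018, 0.1363]
wrist_force: [0.2, 0.7, -0.3]
grasp_force: 0.0
```

```bash
python3 -m jog '{"rot":[[0,0,0],[0,0,0]],"travel":[[0,-0.005,0],[0,0,0]],"claw":[-0.25,-0.25]}' | egrep "tcp|force"; python3 - <<'E'
from h import *
avg("blue_post",2)
E
```

```text
tcp_pos: [0.63, 0.0007, 0.1363]
wrist_force: [-0.4, -0.3, 0.4]
grasp_force: 0.0
blue_post scene [0.6268 0.0072 0.145 ] [0. 0. 0.]
```

```bash
for i in 1 2 3; do python3 -m jog '{"rot":[[0,0,0],[0,0,0]],"travel":[[0,-0.01,0],[0,0,0]],"claw":[-0.25,-0.25]}' | egrep "tcp|wrist"; done; python3 - <<'E'
from h import *
avg("blue_post",2)
import cv2
plan([.6297,.012,.136],87.3)
im=env.get_image("scene")["color"]; cv2.imwrite("pics/s2.png",cv2.resize(im[180:320,230:420],None,fx=4,fy=4,interpolation=cv2.INTER_CUBIC))
E
```

```text
tcp_pos: [0.63, -0.0014, 0.1363]
wrist_force: [0.1, 0.9, -0.3]
tcp_pos: [0.6299, -0.0034, 0.1363]
wrist_force: [1.1, -0.3, -0.3]
tcp_pos: [0.6298, -0.0054, 0.1363]
wrist_force: [-0.0, 0.3, 0.0]
blue_post scene [ 6.274e-01 -4.000e-04  1.448e-01] [0.001  0.0024 0.0007]
t 11.88 tcp [ 0.6298 -0.005   0.1363] yawY 87.3 F [ 0.   0.3 -0.5] w 0.0315 | travel fs [0.004 0.085 0.001] rz fs 0.0002 q [-0.29  0.47  0.34  1.51 -0.16  1.19  1.6 ]
```

View pics/s2.png

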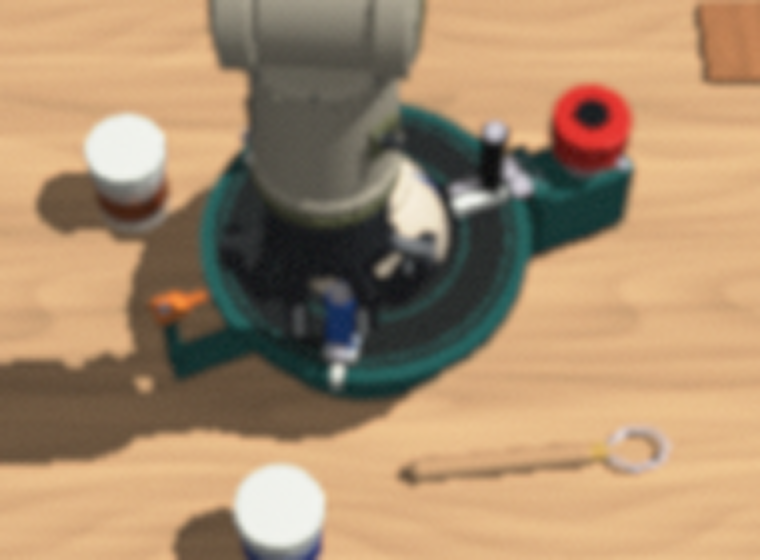

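The blue post moved from (355,320) to (340,320) in the crop and the right black post swung with it. That took under 1 N, so the brake is off. I'll turn the wheel by pushing with the fingers loosely round the post, in short arc steps.

```bash
python3 -m jog '{"rot":[[0,0,0.0445],[0,0,0.0445],[0,0,0],[0,0,0.0454],[0,0,0.0454],[0,0,0.0454],[0,0,0.0454],[0,0,0.0454],[0,0,0]],"travel":[[0,0,0],[0,0,0],[0,0,0],[0.0019,-0.0422,0],[0.0019,-0.0422,0],[0.0019,-0.0422,0],[0.0019,-0.0422,0],[0.0019,-0.0422,0],[0,0,0]],"claw":[-0.46,-0.46,-0.46,-0.46,-0.46,-0.46,-0.46,-0.46,-0.46]}'
cat >> h.py <<'E'
C=np.array([.538,.016])
def arc():
    s=env.observe(); d=s["tcp_pos"][:2]-C
    print("tcp angle",np.degrees(np.arctan2(d[1],d[0])),"r",np.hypot(*d),"post offset deg",np.degrees((s["gripper_width"]/2-.0095)/.093))
E
python3 -c 'from h import *; plan([.574,-.07,.136],22); arc(); avg("blue_post",1)'
```

```text
clock: 13.05
tcp_pos: [0.6113, -0.0435, 0.1363]
orientation: [0.332, 0.943, -0.0, -0.0]
wrist_force: [-2.2, -3.4, 0.1]
gripper_width: 0.0233
grasp_force: 1.7
t 13.05 tcp [ 0.6113 -0.0435  0.1363] yawY 51.2 F [-2.2 -3.4  0.1] w 0.0233 | travel fs [ 0.062 -0.22   0.002] rz fs 0.2547 q [-0.33  0.45  0.48  1.57 -0.22  1.18  1.08]
tcp angle -39.07286884690003 r 0.09437835086581335 post offset deg 1.3327440860983784
blue_post scene [ 0.6066 -0.0412  0.1475] [0. 0. 0.]
```

```bash
python3 -m jog '{"rot":[[0,0,0.0454],[0,0,0.0454],[0,0,0.0454],[0,0,0.0454],[0,0,0.04],[0,0,0.02],[0,0,0.01],[0,0,0]],"travel":[[0.0019,-0.0422,0],[0.0019,-0.0422,0],[0.0019,-0.0422,0],[0.0019,-0.0422,0],[0.0015,-0.0372,0],[0.0004,-0.0186,0],[0.0001,-0.0093,0],[0,0,0]],"claw":[-0.46,-0.46,-0.46,-0.46,-0.46,-0.46,-0.46,-0.46]}' | egrep "clock|wrist|width|grasp"
python3 -c 'from h import *; plan([.574,-.07,.136],22); arc(); avg("blue_post",2);avg("pointer_tip",2); avg("brake_knob_centre",2);arc()'
```

```text
clock: 14.25
wrist_force: [-0.0, -0.1, -0.5]
gripper_width: 0.0229
grasp_force: 0.0
t 14.25 tcp [ 0.5745 -0.0703  0.1363] yawY 22.3 F [-0.  -0.1 -0.5] w 0.0229 | travel fs [ 0.002 -0.002  0.001] rz fs 0.003 q [-0.39  0.4   0.59  1.67 -0.24  1.15  0.65]
tcp angle -67.08682134175055 r 0.09365614101557763 post offset deg 1.2125227491527484
blue_post scene [ 0.5732 -0.0653  0.1452] [0.001  0.0004 0.0001]
blue_post top [0.6716 0.1193 0.004 ] [0. 0. 0.]
pointer_tip scene [ 0.5822 -0.0935  0.0846] [0.0002 0.0008 0.0001]
brake_knob_centre scene [0.4772 0.1718 0.1228] [0.0006 0.0016 0.0018]
brake_knob_centre top [0.4773 0.1797 0.1272] [0. 0. 0.]
tcp angle -67.19954085011297 r 0.09378788050651757 post offset deg 1.2549689640995239
```

```bash
python3 -m jog '{"rot":[[0,0,0],[0,0,0],[0,0,0],[0,0,0],[0,0,0],[0,0,0],[0,0,0],[0,0,0],[0,0,0],[0,0,0],[0,0,0],[0,0,0],[0,0,0],[0,0,0],[0,0,0],[0,0,0]],"travel":[[0,0,-0.05],[0,0,-0.1],[0,0,-0.1],[0,0,-0.1],[0,0,-0.1],[0,0,-0.06],[0.2,0.038,0],[0.2,0.038,0],[0.2,0.038,0],[0.2,0.038,0],[0.2,0.038,0],[0.2,0.038,0],[0.2,0.038,0],[0.2,0.038,0],[0.2,0.038,0],[0,0,0]],"claw":[-0.46,-0.46,-0.46,-0.46,-0.46,-0.46,1,1,1,1,1,1,1,1,1,1]}' | egrep "clock|tcp|wrist|width"
python3 - <<'E'
from h import *; import cv2
P={q:avg(q,3) for q in ("blue_post","pointer_tip","brake_knob_centre","banding_wheel","wheel_head")}
for c in("scene","top"):
    im=env.get_image(c); np.savez(c+".npz",**im)
    a=im["color"]; a=a[180:320,230:420] if c=="scene" else a[160:290,220:400]
    cv2.imwrite(f"pics/{c}3.png",cv2.resize(a,None,fx=4,fy=4,interpolation=cv2.INTER_CUBIC))
print(env.observe()["clock"])
E
```

```text
clock: 17.45
tcp_pos: [0.4992, 0.2929, 0.2377]
wrist_force: [-0.1, -0.5, -0.5]
gripper_width: 0.0854
blue_post scene [ 0.5722 -0.0683  0.1461] [0.0016 0.0004 0.0004]
blue_post top [ 0.5728 -0.0691  0.146 ] [0.0014 0.002  0.001 ]
pointer_tip scene [ 0.5821 -0.0925  0.0865] [0.0004 0.0007 0.0014]
pointer_tip top [ 0.587  -0.092   0.0832] [0.0004 0.001  0.0005]
brake_knob_centre scene [0.4764 0.1705 0.1243] [0.0005 0.0012 0.0011]
brake_knob_centre top [0.4752 0.1792 0.1272] [0.0008 0.0014 0.0012]
banding_wheel scene [0.5348 0.0153 0.0007] [0.001  0.0016 0.0005]
banding_wheel top [0.5406 0.0177 0.0049] [0.0023 0.0012 0.0006]
wheel_head scene [0.5407 0.1539 0.0074] [0.006  0.1936 0.0146]
wheel_head top [5.408e-01 1.810e-02 1.000e-04] [0.0014 0.0006 0.0018]
20.55
```

View pics/top3.png

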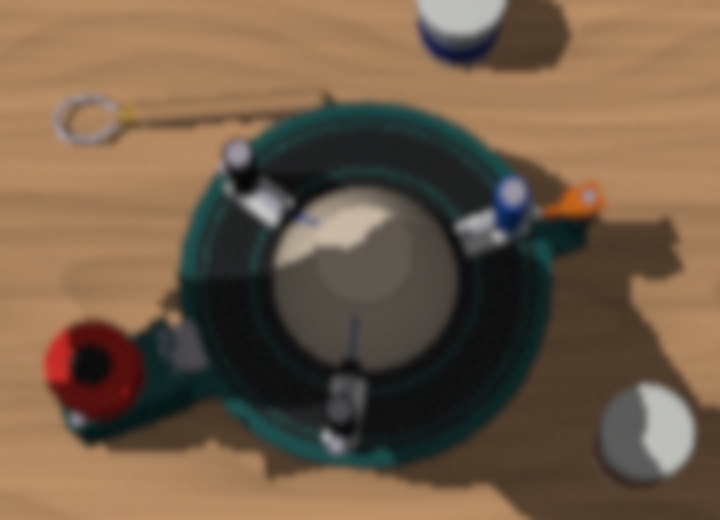

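View pics/scene3.png

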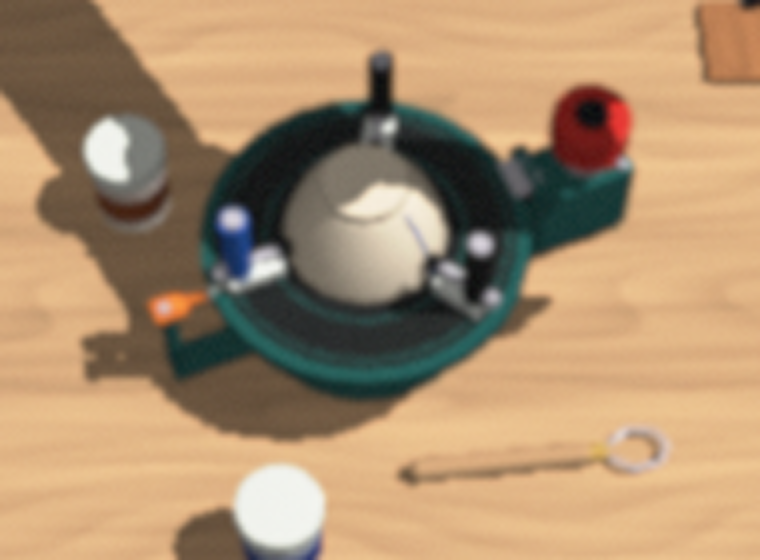

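Both crops show the blue post nearly in line with the pointer: blue cap at (514,190) and tip at (540,212) in the top crop, cap (234,216) and tip (212,296) in the scene crop. I'll fit caps, tip and knob together, using the known heights and radii.

```bash
cat > fit.py <<'E'
from h import np,R
import cv2
from scipy.optimize import least_squares
def fit(obs,cams):
    """obs: {cam:{'b','k1','k2','tip','knob':(u,v)}} -> C, foot dir, post angle (deg)"""
    def pts(x):
        C=x[:2]; f=lambda a,r,z:[C[0]+r*np.cos(a),C[1]+r*np.sin(a),z]
        return dict(b=f(x[3],.093,.168),k1=f(x[3]+2*np.pi/3,.093,.168),k2=f(x[3]-2*np.pi/3,.093,.168),tip=f(x[2],.118,.086),knob=f(x[2]+np.pi,.170,.142))
    def res(x,det=False):
        P=pts(x); out=[]
        for i,(c,o) in enumerate(obs.items()):
            T=np.linalg.inv(cams[c]["cam_to_world"])
            p=cv2.projectPoints(np.array([P[k] for k in o]),cv2.Rodrigues(T[:3,:3])[0],T[:3,3],cams[c]["camera_matrix"],cams[c]["D"])[0][:,0]
            e=p+x[4+2*i:6+2*i]-np.array(list(o.values()))
            if det: print(c,dict(zip(o,np.round(e,2).tolist())))
            out.append(e.ravel())
        return np.concatenate(out+[x[4:]*.5])
    s=least_squares(res,[.538,.016,np.radians(-67.5),np.radians(-67.5),0,0,0,0],loss="soft_l1")
    res(s.x,True); print("C",s.x[:2],"foot",np.degrees(s.x[2]),"post",np.degrees(s.x[3]),"shift px",s.x[4:])
    cov=np.linalg.inv(s.jac.T@s.jac)*2*s.cost/6; print("sd deg",np.degrees(np.sqrt(np.diag(cov)[2:4])))
E
python3 - <<'E'
from fit import *
cams={c:np.load(c+".npz") for c in("scene","top")}
cv=lambda d,ox,oy:{k:((u+.5)/4-.5+ox,(v+.5)/4-.5+oy) for k,(u,v) in d.items()}
obs={"scene":cv(dict(b=(234,216),k1=(481,243),k2=(380,62),tip=(212,296),knob=(592,113)),230,180),
     "top":cv(dict(b=(514,190),k1=(238,152),k2=(342,406),tip=(540,212),knob=(92,364)),220,160)}
fit(obs,cams)
a=cams["top"]["color"][195:235,325:375]; b=cams["scene"]["color"][225:275,260:310]
cv2.imwrite("pics/z.png",np.hstack([cv2.resize(a,(400,320),interpolation=cv2.INTER_CUBIC),cv2.resize(b,(400,400),interpolation=cv2.INTER_CUBIC)[:320]]))
E
```

```text
scene {'b': [0.06, 1.13], 'k1': [0.11, 0.43], 'k2': [0.34, -0.56], 'tip': [-1.22, -0.14], 'knob': [0.15, -0.26]}
top {'b': [-0.18, -0.0], 'k1': [-0.12, 0.09], 'k2': [-0.4, 0.29], 'tip': [0.84, -0.27], 'knob': [-0.04, 0.16]}
C [0.5393045 0.0161754] foot -67.22863868924425 post -66.96659037827291 shift px [ 0.50903706 -1.24534212  0.22226406 -1.25391897]
sd deg [0.49823679 0.62154203]
```

View pics/z.png

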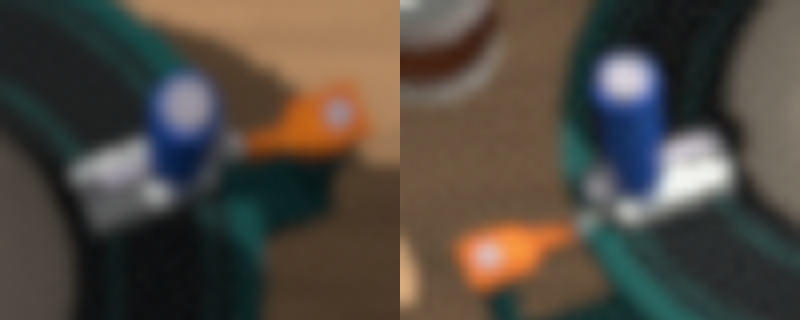

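The zoom shows the jaw and clamp screw pointing straight at the orange tip in both views. The fit agrees to 0.3° (foot −67.2°, post −67.0°). Next I'll click the brake on, going to a point above the knob first.

```bash
python3 -c 'from h import *; plan([.475,.1735,.116],22.3)'
```

```text
t 20.55 tcp [0.5012 0.2886 0.2382] yawY 22.3 F [-0.9  0.3 -0.4] w 0.0855 | travel fs [-0.483 -0.339  0.611] rz fs -0.0002 q [-0.91  0.29  0.42  1.52 -0.12  1.35 -0.09]
```

```bash
python3 -m jog '{"rot":[[0,0,0],[0,0,0],[0,0,0],[0,0,0],[0,0,0],[0,0,0],[0,0,0],[0,0,0],[0,0,0],[0,0,0]],"travel":[[-0.0966,-0.068,0],[-0.0966,-0.068,0],[-0.0966,-0.068,0],[-0.0966,-0.068,0],[-0.0966,-0.068,0],[0,0,0.1],[0,0,0.1],[0,0,0.1],[0,0,0.1],[0,0,0]],"claw":[1,1,1,1,1,1,1,1,1,1]}' | egrep "wrist"
python3 - <<'E'
from h import *; import cv2
plan([.475,.1735,.116],22.3)
a=env.get_image("scene")["color"][150:270,310:450]
cv2.imwrite("pics/k.png",cv2.resize(a,None,fx=4,fy=4,interpolation=cv2.INTER_CUBIC))
E
```

```text
wrist_force: [0.3, 0.2, -0.3]
t 21.8 tcp [0.4738 0.1725 0.1571] yawY 22.3 F [ 0.3  0.2 -0.3] w 0.0851 | travel fs [0.002 0.008 0.205] rz fs -0.0003 q [-0.83  0.19  0.47  1.83 -0.1   1.15  0.06]
```

View pics/k.png

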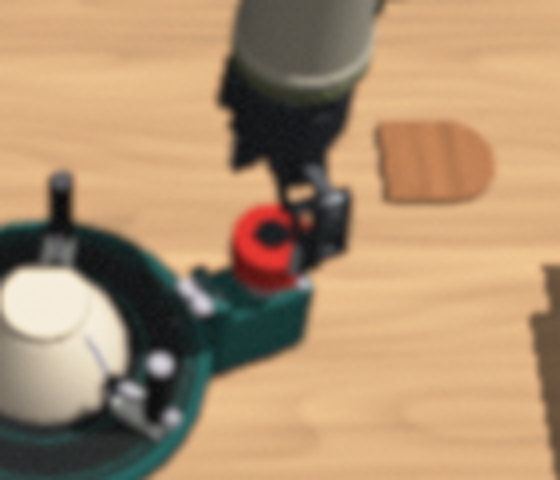

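The picture shows the open fingers on either side of the knob at (270,240), with the near finger at (325,225). Down, then close.

```bash
python3 -m jog '{"rot":[[0,0,0],[0,0,0],[0,0,0],[0,0,0],[0,0,0],[0,0,0],[0,0,0]],"travel":[[0.001,0.004,0.05],[0.001,0.004,0.05],[0,0,0.05],[0,0,0.05],[0,0,0],[0,0,0],[0,0,0]],"claw":[1,1,1,1,0.45,0.45,0.45]}' | egrep "wrist|tcp|width|grasp"
python3 -m jog '{"rot":[[0,0,0],[0,0,0],[0,0,0],[0,0,0]],"travel":[[0,0,0],[0,0,0],[0,0,0],[0,0,0]],"claw":[0.3,0.2,0,0]}' | egrep "wrist|tcp|width|grasp"
```

```text
tcp_pos: [0.4765, 0.1745, 0.1187]
wrist_force: [-0.9, 0.9, -0.9]
gripper_width: 0.0618
grasp_force: 0.0
tcp_pos: [0.4747, 0.1738, 0.1187]
wrist_force: [-9.7, -3.8, 10.7]
gripper_width: 0.0546
grasp_force: 61.0
```

```bash
python3 -m jog '{"rot":[[0,0,0],[0,0,0.06],[0,0,0.06],[0,0,0.06],[0,0,0.06]],"travel":[[0,-0.008,-0.003],[0,0,0],[0,0,0],[0,0,0],[0,0,0]],"claw":[0,0,0,0,0]}' | egrep "wrist|tcp|width|grasp"
python3 -c 'from h import *; plan([.475,.1735,.116],-67.7);print(env.observe()["ft_torque"])'
```

```text
tcp_pos: [0.4742, 0.1739, 0.1188]
wrist_force: [-1.7, 0.2, -0.1]
gripper_width: 0.0542
grasp_force: 65.6
t 23.85 tcp [0.4742 0.1739 0.1188] yawY -5.4 F [-1.7  0.2 -0.1] w 0.0542 | travel fs [-0.002  0.004  0.014] rz fs 0.5436 q [-0.88  0.24  0.53  1.88 -0.14  1.06 -0.38]
[-0.00296184  0.90888186  0.26995146]
```

```bash
python3 -m jog '{"rot":[[0,0,0.068],[0,0,0.068],[0,0,0.068],[0,0,0.068],[0,0,0.068],[0,0,0.068],[0,0,0.068],[0,0,0.068],[0,0,0]],"travel":[[0,0,0],[0,0,0],[0,0,0],[0,0,0],[0,0,0],[0,0,0],[0,0,0],[0,0,0],[0,0,0]],"claw":[0,0,0,0,0,0,0,0,0]}' | egrep "wrist|tcp|width|grasp"
python3 -c 'from h import *; plan([.475,.1735,.116],-67.7);print(env.observe()["ft_torque"])'
```

```text
tcp_pos: [0.4737, 0.1743, 0.1188]
wrist_force: [-5.5, 0.3, 2.9]
gripper_width: 0.0542
grasp_force: 65.8
t 24.98 tcp [0.4737 0.1743 0.1188] yawY -67.6 F [-5.5  0.3  2.9] w 0.0542 | travel fs [0.004 0.006 0.014] rz fs 0.0005 q [-1.02  0.26  0.7   1.88 -0.2   1.07 -1.42]
[ 0.49684993  1.14630984 -0.05558366]
```

```bash
python3 -m jog '{"rot":[[0,0,0],[0,0,0],[0,0,0],[0,0,0],[0,0,0],[0,0,0],[0,0,0],[0,0,0],[0,0,0]],"travel":[[0,0,0],[0,0,0],[0,0,0],[0,0,-0.05],[0,0,-0.1],[0,0,-0.15],[0,0,-0.15],[0,0,-0.15],[0,0,0]],"claw":[0.5,1,1,1,1,1,1,1,1]}' | egrep "wrist|tcp|width|grasp"
python3 -c 'from h import *; avg("blue_post",1); plan([.5757,-.0698,.238],22.3)'
```

```text
tcp_pos: [0.4762, 0.1741, 0.2419]
wrist_force: [0.3, 0.2, -0.5]
gripper_width: 0.0852
grasp_force: 0.0
blue_post scene [ 0.5752 -0.0695  0.1448] [0. 0. 0.]
blue_post top [ 0.5758 -0.0684  0.1447] [0. 0. 0.]
t 26.3 tcp [0.4743 0.1736 0.2382] yawY -67.6 F [ 0.4 -0.2 -0.1] w 0.0851 | travel fs [4.000e-03 1.319e+00 1.000e-03] rz fs -0.7842 q [-1.07  0.14  0.73  1.72 -0.09  1.32 -1.5 ]
```

```bash
python3 -m jog '{"rot":[[0,0,0],[0,0,0],[0,0,0],[0,0,0],[0,0,0],[0,0,0],[0,0,0],[0,0,0],[0,0,-0.0872],[0,0,-0.0872],[0,0,-0.0872],[0,0,-0.0872],[0,0,-0.0872],[0,0,-0.0872],[0,0,-0.0872],[0,0,-0.0872],[0,0,-0.0872],[0,0,0]],"travel":[[0,0.165,0],[0,0.165,0],[0,0.165,0],[0,0.165,0],[0,0.165,0],[0,0.165,0],[0,0.165,0],[0,0.165,0],[0,0,0],[0,0,0],[0,0,0],[0,0,0],[0,0,0],[0,0,0],[0,0,0],[0,0,0],[0,0,0],[0,0,0]],"claw":[1,1,1,1,1,1,1,1,1,1,1,1,1,1,1,1,1,1]}' | egrep "wrist|tcp"
python3 -c 'from h import *; plan([.5755,-.0695,.137],22.9)'
```

```text
tcp_pos: [0.5751, -0.0702, 0.238]
wrist_force: [0.7, -0.2, -0.3]
t 28.55 tcp [ 0.5751 -0.0702  0.238 ] yawY 22.3 F [ 0.7 -0.2 -0.3] w 0.0852 | travel fs [0.002 0.004 0.505] rz fs -0.0053 q [-0.38  0.31  0.58  1.52 -0.17  1.36  0.6 ]
```

```bash
python3 -m jog '{"rot":[[0,0,-0.005],[0,0,0],[0,0,0],[0,0,0],[0,0,0],[0,0,0],[0,0,0],[0,0,0],[0,0,0]],"travel":[[0.002,0.004,0.1],[0,0,0.1],[0,0,0.1],[0,0,0.1],[0,0,0.1],[0,0,0],[0,0,0],[0,0,0],[0,0,0]],"claw":[1,1,1,1,1,0,-0.4,-0.4,-0.4]}' | egrep "wrist|tcp|width"
for i in 1 2 3 ; do python3 -m jog '{"rot":[[0,0,0],[0,0,0]],"travel":[[0,-0.005,0],[0,0,0]],"claw":[-0.4,-0.4]}' | egrep "tcp|wrist"; done
```

```text
tcp_pos: [0.5765, -0.0696, 0.1396]
wrist_force: [-0.6, -0.4, 0.7]
gripper_width: 0.0255
tcp_pos: [0.5751, -0.07, 0.139]
wrist_force: [-0.1, 0.2, 0.2]
tcp_pos: [0.5742, -0.0704, 0.1389]
wrist_force: [-1.1, -0.4, 0.5]
tcp_pos: [0.5733, -0.0707, 0.1389]
wrist_force: [0.0, 0.3, -0.6]
```

```bash
python3 -m jog '{"rot":[[0,0,0],[0,0,0]],"travel":[[0,-0.004,0],[0,0,0]],"claw":[-0.4,-0.4]}' | egrep "tcp|wrist"
```

```text
tcp_pos: [0.5725, -0.0711, 0.1389]
wrist_force: [0.1, 0.0, -0.2]
```

```bash
python3 -m jog '{"rot":[[0,0,0],[0,0,0]],"travel":[[0,-0.004,0],[0,0,0]],"claw":[-0.4,-0.4]}' | egrep "tcp|wrist"
```

```text
tcp_pos: [0.5721, -0.0712, 0.1389]
wrist_force: [2.2, 0.7, -1.1]
```

```bash
python3 -m jog '{"rot":[[0,0,0],[0,0,0]],"travel":[[0,-0.004,0],[0,0,0]],"claw":[-0.4,-0.4]}' | egrep "tcp|wrist|width"
```

```text
tcp_pos: [0.572, -0.0712, 0.139]
wrist_force: [5.7, 1.7, -3.9]
gripper_width: 0.0256
```

The post holds against 6 N without moving, so the brake is on. The contact also puts the post at about −67°, in line with the pointer. I'll back off and clear.

```bash
python3 -m jog '{"rot":[[0,0,0],[0,0,0],[0,0,0],[0,0,0],[0,0,0],[0,0,0],[0,0,0],[0,0,0],[0,0,0],[0,0,0],[0,0,0],[0,0,0],[0,0,0],[0,0,0],[0,0,0]],"travel":[[0,0.018,0],[0,0,0],[0,0,0],[0,0,-0.05],[0,0,-0.1],[0,0,-0.15],[0,0,-0.2],[0.2,0.038,0],[0.2,0.038,0],[0.2,0.038,0],[0.2,0.038,0],[0.2,0.038,0],[0.2,0.038,0],[0.2,0.038,0],[0,0,0]],"claw":[-0.4,0.2,0.2,0.2,0.2,0.2,0.2,0.2,0.2,0.2,0.2,0.2,0.2,0.2,0.2]}' | egrep "wrist|tcp|clock"
python3 - <<'E'
from h import *; import cv2
for q in("blue_post","pointer_tip"): avg(q,1)
a=env.get_image("top")["color"][160:290,220:400]; b=env.get_image("scene")["color"][180:310,230:420]
cv2.imwrite("pics/end.png",np.hstack([cv2.resize(a,None,fx=2.1,fy=2.1),cv2.resize(b,None,fx=2.1,fy=2.1)]))
E
```

```text
clock: 33.05
tcp_pos: [0.5129, 0.2126, 0.2393]
wrist_force: [0.6, -0.2, -0.4]
blue_post scene [ 0.5718 -0.0687  0.1425] [0. 0. 0.]
blue_post top [ 0.572  -0.0696  0.1474] [0. 0. 0.]
pointer_tip scene [ 0.5819 -0.0924  0.0843] [0. 0. 0.]
pointer_tip top [ 0.5859 -0.09    0.0838] [0. 0. 0.]
```

View pics/end.png

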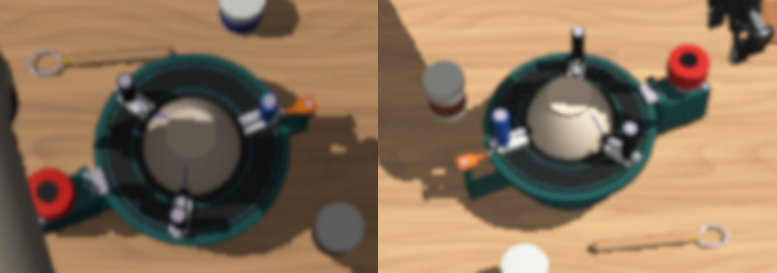

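The final views show the blue post (267,103 left, 500,125 right) in line with the pointer, nothing else disturbed, and the gripper clear.

```bash
python3 -c 'from rig import env; print(env.finish_job())'
```

```text
the job is handed in; nothing more can be done
None
```

The job is handed in: a gentle try showed the brake was off, so I turned the wheel until the blue post was in line with the orange pointer (within about 1° by my measurements), then clicked the brake on and checked that it holds against a 6 N push.

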